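# Butt a pair of dowels against the saw-cradle stop

### The job

Two thick dowels lie side by side on the sloping rack. Take both together in one grasp, carry them as a pair to the cutting cradle and set them down (not drop them) side by side in its two V grooves; then push them endways until both butt against the metal end stop, giving a last gentle but definite push (a few newtons, never a hard shove) while both are there, so that they can be cut to one length. Never let the two dowels part company, and leave the other things on the bench where they are.

Things in the scene. Friction and masses are not known exactly. Their poses are not given: they have to be found in the camera images.
- dowel_a: one of two identical plain beech dowels, 16 mm thick, 200 mm long, light (about 30 to 60 g). Its own y axis runs along its length; the origin lies at mid-length on its surface (it rolls with the dowel), so use dowel_a_mid. At the start this is the lower one on the rack
- dowel_a_mid (a point): point on the axis of dowel_a at mid-length (100 mm from either end)
- dowel_b: the other such dowel, at the start touching dowel_a on its uphill side, parallel to it; the ends of the two may be staggered by up to 14 mm. Use dowel_b_mid
- dowel_b_mid (a point): point on the axis of dowel_b at mid-length
- rack: fixed wooden rack, 130 x 236 mm (x, y), origin under its centre. Its flat solid plywood bed slopes at 35 degrees, rising towards the rack's +x, 115 mm along the slope; its low edge (-x) faces the robot's right. The dowels lie along the rack's y against a lip at the low edge, 12 mm high off the bed, at y = +-60 to +-116 mm; between (120 mm) the low edge is open for a finger. Low edge of the bed: z = 62 mm
- rack_pair (a point): point of the rack midway between the axes of the two dowels as they lie at the start, 8 mm off the bed, at the middle of the rack's width (y = 0; the dowels may lie up to 7 mm along y from there). At x = -36.5 mm in the rack's frame, 78 mm above the bench
- cradle: fixed cradle on a plywood base 80 x 270 x 15 mm (x, y, z), origin under it. Two wooden saddles 50 mm wide (x), 28 mm long, centred at y = -70 and +70 mm, each with two V grooves along y, centred at x = -8 and +8 mm; crests at x = -16, 0, 16 mm, z = 50 mm. Between the saddles is a 112 mm gap, open down to z = 15 mm. The -y end is open: beyond y = -84 mm only the base, to y = -140 mm
- cradle_bed (a point): point midway between the two home positions: a dowel lying in a groove and butting against the stop has its mid-length 8 mm to one side (x) of this point, at this height (53.3 mm above the bench)
- end_stop: rigid aluminium stop, 56 mm wide, fixed at the cradle's +y end, top 77 mm above the bench. Origin at the foot of its face to the dowels, 100 mm along the cradle's +y from the cradle's origin, 15 mm above the bench
- sanding_block: bystander: cork-brown sanding block 60 x 105 x 29 mm, origin under its centre
- thin_dowel: bystander: thinner, longer dowel, 12 mm thick, 240 mm long, lying on the bench near its front edge; origin under its middle
- pliers: bystander: pliers 59 x 171 x 12 mm lying near the front edge of the bench; origin under their middle

How it is judged:
On the way, in this order (a step that is already met when the one before it is completed fails the run):
1. both dowels are held between the fingers at once, clear of the rack (contact force between the fingers and dowel_a above 0.3 N and contact force between the fingers and dowel_b above 0.3 N and contact force between each of dowel_a, dowel_b and rack below 0.02 N), for 0.2 s.
2. with both dowels lying in the grooves, mid-lengths within 2.5 mm of home, at least one presses on the stop with more than 1 N (x of dowel_a_mid in the frame of cradle between -0.0115 and 0.0115 m and y of dowel_a_mid in the frame of cradle between -0.0025 and 0.0025 m and z of dowel_a_mid in the frame of cradle between 0.0505 and 0.056 m and angle between the y axis of each of dowel_a, dowel_b and the y axis of cradle, either way round below 0.04 rad and x of dowel_b_mid in the frame of cradle between -0.0115 and 0.0115 m and y of dowel_b_mid in the frame of cradle between -0.0025 and 0.0025 m and z of dowel_b_mid in the frame of cradle between 0.0505 and 0.056 m and distance between dowel_a_mid and dowel_b_mid above 0.012 m and contact force between any of dowel_a, dowel_b and end_stop above 1 N), for 0.15 s.
At the end, for the whole second after the job is handed in: Both dowels lie released and at rest in the cradle's two grooves, one in each, parallel to it (within 0.04 rad, axis 50.5 to 56 mm above the bench), each mid-length within 2.5 mm of where it is when the dowel butts against the stop (x of dowel_a_mid in the frame of cradle between -0.0115 and 0.0115 m and y of dowel_a_mid in the frame of cradle between -0.0025 and 0.0025 m and z of dowel_a_mid in the frame of cradle between 0.0505 and 0.056 m and angle between the y axis of each of dowel_a, dowel_b and the y axis of cradle, either way round below 0.04 rad and x of dowel_b_mid in the frame of cradle between -0.0115 and 0.0115 m and y of dowel_b_mid in the frame of cradle between -0.0025 and 0.0025 m and z of dowel_b_mid in the frame of cradle between 0.0505 and 0.056 m and distance between dowel_a_mid and dowel_b_mid above 0.012 m and linear speed of each of dowel_a, dowel_b below 0.02 m/s); the robot touches nothing.
It fails at once if the dowels part: their mid-lengths more than 50 mm from one another (distance between dowel_a_mid and dowel_b_mid above 0.05 m).
It fails at once if a dowel is pressed on the cradle or its stop with more than 30 N (contact force between any of dowel_a, dowel_b and cradle above 30 N).
It fails at once if a dowel is dropped: it falls free of the fingers faster than 0.6 m/s (some 18 mm) ((linear speed of dowel_a above 0.6 m/s and contact force between the fingers and dowel_a below 0.02 N) or (linear speed of dowel_b above 0.6 m/s and contact force between the fingers and dowel_b below 0.02 N)).
It fails at once if a bystander is moved by more than 30 mm (distance of any of sanding_block, thin_dowel, pliers from where it was at the start of the episode above 0.03 m).
It also fails if it takes over 58 s, if anything falls off the work surface, if the arm or the gripper's body presses on something with over 40 N, if the wrist force passes 120 N, or if a joint passes its speed limit or range.

### The arm

A 6-joint arm with a two-finger parallel gripper is mounted at the origin on a cart in front of the work surface, level with it; the furniture and walls round the work are solid. World frame = base frame: x ahead of the robot, y to its left, z up, the work surface at z = 0. Lengths are in m, angles in rad, forces in N, time in s.
With the tool pointing down it reaches from about 0.425 to 1.125 m from the base axis. Payload 14.9 kg.
Tool frame: the origin (TCP) lies at the very end of the fingers, on their centre line; the grasp point (between the pads) lies pinch_z behind it (pinch_z is the distance from the TCP to the grasp point, in m); z points along the fingers, y is the line along which they close (so a half turn about z gives the same grasp; the last joint's range is limited). The gripper opens to 91 mm and grips with 3 to 60 N. Pads are 32 mm wide; open, the fingers measure 118 mm over their backs; the gripper's body (76 mm by 178 mm) begins 60 mm behind the grasp point.
Start: joints at [-1.201, 0.379, 1.734, -0, 1.028, -0.033], TCP at [0.274, -0.644, 0.214] pointing down, gripper open.
Joint ranges: [-2.77, 2.77], [-0.74, 2.19], [0, 2.66], [-1.06, 4.2], [0.31, 2.87], [-3.08, 3.08]. Speed limits (rad/s): [1.89, 1.89, 2.39, 3.14, 3.14, 3.14].

### API

Orientations are given as a unit quaternion [w, x, y, z].
In Python, from station import sense, get_image, camera_params, finish_job, search_frame, silhouettes, pinpoint, pinch_z gives the robot as it stands. The module is installed in compiled form; this text tells all that it offers.
- The arm moves only by the tool step_arm, never from a script. Its argument "commands" is text: rows parted by semicolons, each of 7 numbers parted by spaces: the shift along the tool's x, y, z in m, then the turn, a rotation vector about the tool's x, y, z in rad, then the finger opening in m, from 0 to 0.0912. A call has 1 to 10 rows; each row shifts and turns the commanded pose from where the row before left it, along the tool's axes as they then stand; what a row does not reach is not made up. A row lasts 1/8 s, in which the tool goes at most 62.5 mm and 10.7 degrees, less where a joint would pass 70% of its speed; a pose out of reach is approached as far as the arm can. A call is refused whole if a number of a shift passes 0.0625 or a number of a turn 0.188, either way. A call with a gripper value outside its range is refused whole. The fingers move at their own pace and stop on an object; "squeeze" is the grip in N (left out, the last holds). Time passes only in rows, so rows that do not move let the fingers close. It gives the time, the measured TCP pose, the force, the opening and the grip force at its end, in the units of the state.
- sense(): the state, without advancing time (a new reading comes with each control period).
- get_image(name): name is "scene" or "top" or "wrist"; returns the picture (420x560x3 uint8, blue, green, red); there is no depth.
- camera_params(name): a dict with "intrinsics" (3x3 intrinsics, pixels), "dist" ([k1, k2, p1, p2, k3] as OpenCV has them; the pictures are not rectified), "origin" and "attitude" of the camera in the world. Camera axes: x right, y up, looking along -z (the intrinsics and any distortion apply to the point x, -y, -z); pixel columns grow to the right and rows downward; lengths in m; the calibration is good to about 2 mm. A picture is of the moment at which its call begins: read the wrist's pose just before it. camera_params takes no time and is no camera call; for the wrist camera it gives the pose at the moment of the call.
- finish_job(): hands the job in; it is judged then, once.
Trained networks look in the newest picture that a camera, given by its name, has taken for a name from the list of things; names that differ only in an ending like _2 or _b are one class to them, and where a whole thing is asked for, a point or a joint stands for the part that bears it (a point fixed in the world has none). Each returns a list of dicts, best first, with "confidence" (0 to 1); they miss things now and then, are a little off and sometimes report something else, mostly with a low value. They report only what shows in the picture. A call takes as long as a camera call.
- search_frame(camera, target): "xyz" ([x, y, z] in m, in the coordinates of the camera as it stood for that picture, good to about 4 mm: the middle of the surface that is visible of it).
- silhouettes(camera, target): "region" (420x560 bool, what is visible of it).
- pinpoint(camera, target): "xyz" ([x, y, z] in m, in the coordinates of the camera as it stood for that picture, good to about 4 mm: a listed point, or the origin of a listed thing).
The state is a dict: "time": time; "joints": joint angles; "qvel": joint speeds; "joint_efforts": joint torques, N m; "eef_pos": TCP position; "tool_rot": TCP orientation; "contact_force": force on the tool from outside, world axes, zero at the start; "moment": the same for the moment, N m; "gripper_width": finger opening in m; "finger_force": force on a finger pad.
Only numpy, scipy, OpenCV 4.12 (cv2) and the standard library are available. Lean on these libraries where they do the work, as an engineer would, in place of code of your own. Each camera call takes 0.05 s, during which the arm holds its last target. There are 200 camera calls.

## Working session

There is one attempt and no reset: what is moved stays moved. The work goes in short steps, Python scripts to look and compute and a tool call to move; the robot and the scene stay as the last step left them, time stands still between calls to the robot, and variables do not carry over. Pictures are saved under pics/ and viewed, at most 14 in all, crops included, and the job is handed in when it is done.

Besides the shell and the picture viewer there is one more tool, called after ">>>" as a command line: name --argument value ..., lists and objects as JSON in quotes. step_arm: Moves the arm, as the interface text tells. Its arguments: {"type":"object","properties":{"commands":{"type":"string"},"squeeze":{"type":"number"}},"required":["commands"]}

```bash
mkdir -p pics
cat > h.py <<'E'
import numpy as np, cv2
from scipy.spatial.transform import Rotation as R
from station import *
def Rm(q): q=np.array(q); return R.from_quat([q[1],q[2],q[3],q[0]]) if q.size==4 else R.from_matrix(q)
def toW(cam,p,P=None):
    P=P or camera_params(cam); return Rm(P["attitude"]).apply(p)+np.array(P["origin"])
E
python3 - <<'E'
from h import *
s=sense(); print({k:np.round(v,3) for k,v in s.items()}, pinch_z)
for c in("scene","top"):
    im=get_image(c); cv2.imwrite(f"pics/{c}0.png",im); P=camera_params(c); print(c,P)
    for n in("rack","rack_pair","dowel_a_mid","dowel_b_mid","cradle","cradle_bed","end_stop","sanding_block","thin_dowel","pliers"):
        print(n,[(np.round(toW(c,d["xyz"],P),4).tolist(),round(d["confidence"],2)) for d in pinpoint(c,n)[:3]])
E
```

```text
{'time': np.float64(0.0), 'joints': array([-1.201,  0.379,  1.735, -0.   ,  1.029, -0.033]), 'qvel': array([-0.   ,  0.001, -0.   ,  0.   ,  0.001,  0.   ]), 'joint_efforts': array([ 3.0000e-03, -7.6372e+01, -4.3437e+01,  6.5000e-02,  4.2000e-02,
       -0.0000e+00]), 'eef_pos': array([ 0.274, -0.644,  0.213]), 'tool_rot': array([-0.001,  0.98 ,  0.2  , -0.   ]), 'contact_force': array([ 0.586,  0.15 , -0.373]), 'moment': array([ 0.011,  0.04 , -0.013]), 'finger_force': np.float64(0.0), 'gripper_width': np.float64(0.091)} 0.0188
scene {'intrinsics': array([[392.48972703,   0.        , 277.22658659],
       [  0.        , 392.48972703, 207.18364379],
       [  0.        ,   0.        ,   1.        ]]), 'dist': array([-0.08856863,  0.        ,  0.        ,  0.        ,  0.        ]), 'origin': array([-0.23500999,  0.42890047,  0.90268807]), 'attitude': array([-0.45943891, -0.19217415,  0.31878008,  0.80645164])}
rack []
rack_pair []
dowel_a_mid []
dowel_b_mid []
cradle [([0.4721, 0.2941, -0.0051], 0.89)]
cradle_bed [([0.4743, 0.289, 0.0532], 0.73)]
end_stop [([0.4415, 0.3849, 0.0149], 
[... 319 characters left out ...]
.        ,  0.        ,  0.        ,  0.        ]), 'origin': array([0.3899803 , 0.06074142, 1.08683133]), 'attitude': array([ 0.71371036,  0.01806303, -0.02801345, -0.69964741])}
rack [([0.4987, -0.2595, -0.0024], 0.55)]
rack_pair [([0.4692, -0.2857, 0.079], 0.58)]
dowel_a_mid [([0.4625, -0.2912, 0.0746], 0.97), ([0.5015, -0.2598, -0.0032], 0.47)]
dowel_b_mid [([0.4827, -0.2872, 0.0834], 0.61)]
cradle [([0.4707, 0.2949, 0.001], 0.77)]
cradle_bed [([0.4707, 0.2926, 0.052], 0.85)]
end_stop [([0.4632, -0.2896, 0.071], 0.51), ([0.4441, 0.3899, 0.0159], 0.5)]
sanding_block [([0.3773, -0.0385, -0.002], 0.77)]
thin_dowel [([0.3429, 0.1486, 0.0032], 0.82)]
pliers [([0.3367, -0.2385, 0.0003], 0.61)]
```

View pics/top0.png

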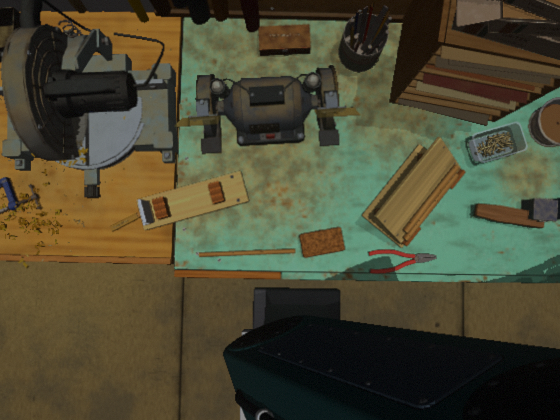

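View pics/scene0.png

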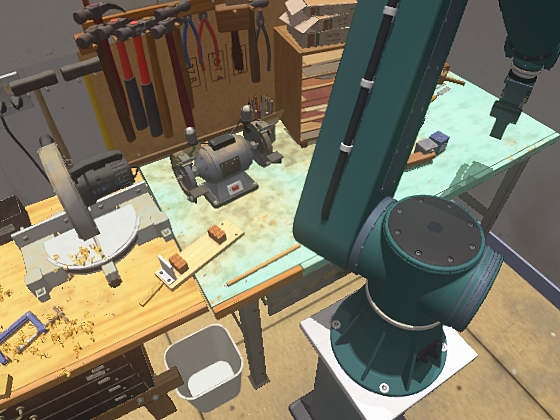

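Top view: rack at about (412,190) with the dowels along its lower-right edge, from (400,240) to (462,165). The cradle is at (190,200) with its stop at (145,210). The bench grinder (265,105) stands close to the cradle, so its height matters. Next I get the axis directions and the grinder's height.

```bash
cat >> h.py <<'E'
def ray(cam,uv,P=None):
    P=P or camera_params(cam)
    q=cv2.undistortPoints(np.array(uv,float).reshape(-1,1,2),P["intrinsics"],P["dist"]).reshape(-1,2)
    d=np.c_[q[:,0],-q[:,1],-np.ones(len(q))]; return np.array(P["origin"]),Rm(P["attitude"]).apply(d)
def onz(cam,uv,z,P=None):
    o,d=ray(cam,uv,P); return o+d*((z-o[2])/d[:,2])[:,None]
def tri(a,b):
    (o,d),(p,e)=ray("top",[a]),ray("scene",[b]); d=d[0];e=e[0]
    t=np.linalg.lstsq(np.c_[d,-e],p-o,rcond=None)[0]; return ((o+d*t[0])+(p+e*t[1]))/2,np.linalg.norm(o+d*t[0]-p-e*t[1])
E
python3 - <<'E'
from h import *
im=get_image("top"); cv2.imwrite("pics/z.png",np.hstack([cv2.resize(im[130:260,340:480],None,fx=3.5,fy=3.5,interpolation=2)[:,:400],cv2.resize(im[150:245,100:260],None,fx=2.5,fy=4.789,interpolation=2)[:455]][:1]))
for n,z in(("dowel_a",.078),("rack",.06),("cradle",.015),("end_stop",.077)):
    for d in silhouettes("top",n)[:3]:
        m=d["region"].astype(np.uint8); ys,xs=np.nonzero(m)
        if len(xs)<8: continue
        r=cv2.minAreaRect(np.c_[xs,ys].astype(np.float32)); b=cv2.boxPoints(r)
        W=onz("top",b,z); e=W[[1,2,3,0]]-W; i=np.argmax(np.linalg.norm(e,axis=1))
        print(n,round(d["confidence"],2),len(xs),np.round(W.mean(0),4),"L",np.round(np.linalg.norm(e[:2],axis=1),3),"ang",np.round(np.degrees(np.arctan2(e[i,1],e[i,0])),1))
for a,b in(((270,136),(236,187)),((268,93),(215,143)),((212,145),(197,203)),((203,82),(188,135))): print(a,tri(a,b))
E
```

```text
dowel_a 0.87 631 [ 0.4839 -0.2877  0.078 ] L [0.204 0.019] ang -39.3
dowel_a 0.78 413 [ 0.4621 -0.2883  0.078 ] L [0.2   0.016] ang -40.4
rack 0.35 463 [ 0.3348 -0.2232  0.06  ] L [0.156 0.055] ang -89.0
cradle 0.82 3525 [0.4732 0.2869 0.015 ] L [0.274 0.083] ang -72.8
cradle 0.26 4669 [ 0.511 -0.272  0.015] L [0.284 0.144] ang -38.1
end_stop 0.64 277 [0.4409 0.384  0.077 ] L [0.027 0.061] ang -161.8
(270, 136) (array([0.6309963 , 0.09551194, 0.04038039]), np.float64(0.003091330884714905))
(268, 93) (array([0.69948226, 0.10737929, 0.17516992]), np.float64(0.019565498963627144))
(212, 145) (array([0.60152873, 0.23489066, 0.06643141]), np.float64(0.002245213517831393))
(203, 82) (array([0.67778722, 0.21128205, 0.26280459]), np.float64(0.024421486255041792))
```

View pics/z.png

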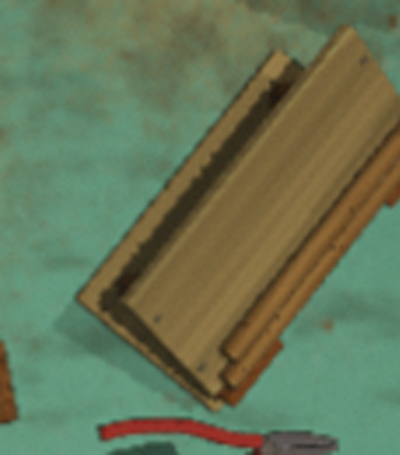

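Two dowels show, about 40° off the bench's x axis, with b shifted ~14 mm towards +x. They agree with the network: pair midpoint near (0.473,-0.288). I'll write a planner for the rows and go above the rack.

```bash
cat >> h.py <<'E'
def tool(yaw,tilt=0):
    "tool y at heading yaw (deg), rising by tilt"
    y,t=np.radians([yaw,tilt]); u=np.array([np.cos(y),np.sin(y),0]); k=np.array([0,0,1.])
    Y=np.cos(t)*u+np.sin(t)*k; Z=np.sin(t)*u-np.cos(t)*k
    return R.from_matrix(np.c_[np.cross(Y,Z),Y,Z])
def plan(p1,R1,n,p0=None,R0=None,w=.0912):
    s=sense(); p0=np.array(s["eef_pos"] if p0 is None else p0); R0=R0 or Rm(s["tool_rot"])
    rv=(R0.inv()*R1).as_rotvec()/n; d=(np.array(p1)-p0)/n
    rows=[" ".join(f"{v:.4f}" for v in (*(R0*R.from_rotvec(rv*i)).inv().apply(d),*rv))+f" {w}" for i in range(n)]
    for i in range(0,n,10): print("; ".join(rows[i:i+10]))
E
python3 -c "
from h import *
plan([.436,-.332,.19],tool(50,35),16)"
```

```text
0.0169 -0.0140 0.0015 -0.0238 0.0388 -0.1229 0.0912; 0.0185 -0.0118 0.0019 -0.0238 0.0388 -0.1229 0.0912; 0.0197 -0.0095 0.0024 -0.0238 0.0388 -0.1229 0.0912; 0.0206 -0.0071 0.0029 -0.0238 0.0388 -0.1229 0.0912; 0.0212 -0.0046 0.0036 -0.0238 0.0388 -0.1229 0.0912; 0.0215 -0.0021 0.0044 -0.0238 0.0388 -0.1229 0.0912; 0.0214 0.0004 0.0052 -0.0238 0.0388 -0.1229 0.0912; 0.0210 0.0029 0.0060 -0.0238 0.0388 -0.1229 0.0912; 0.0202 0.0053 0.0069 -0.0238 0.0388 -0.1229 0.0912; 0.0191 0.0075 0.0079 -0.0238 0.0388 -0.1229 0.0912
0.0178 0.0096 0.0088 -0.0238 0.0388 -0.1229 0.0912; 0.0161 0.0115 0.0097 -0.0238 0.0388 -0.1229 0.0912; 0.0142 0.0131 0.0106 -0.0238 0.0388 -0.1229 0.0912; 0.0121 0.0144 0.0114 -0.0238 0.0388 -0.1229 0.0912; 0.0098 0.0155 0.0122 -0.0238 0.0388 -0.1229 0.0912; 0.0073 0.0163 0.0129 -0.0238 0.0388 -0.1229 0.0912
```

>>> step_arm --commands "0.017 -0.014 0.0015 -0.0238 0.0388 -0.123 0.0912; 0.0185 -0.012 0.002 -0.0238 0.0388 -0.123 0.0912; 0.02 -0.0095 0.0025 -0.0238 0.0388 -0.123 0.0912; 0.0205 -0.007 0.003 -0.0238 0.0388 -0.123 0.0912; 0.021 -0.0045 0.0035 -0.0238 0.0388 -0.123 0.0912; 0.0215 -0.002 0.0045 -0.0238 0.0388 -0.123 0.0912; 0.0215 0.0005 0.005 -0.0238 0.0388 -0.123 0.0912; 0.021 0.003 0.006 -0.0238 0.0388 -0.123 0.0912; 0.02 0.0055 0.007 -0.0238 0.0388 -0.123 0.0912; 0.019 0.0075 0.008 -0.0238 0.0388 -0.123 0.0912"

```text
time: 2.6
eef_pos: [0.3764, -0.4488, 0.1989]
tool_rot: [0.073, 0.661, 0.72, 0.199]
contact_force: [-0.8, 0.2, 1.1]
gripper_width: 0.091
finger_force: 0.0
```

>>> step_arm --commands "0.018 0.0095 0.009 -0.0238 0.0388 -0.123 0.0912; 0.016 0.0115 0.0095 -0.0238 0.0388 -0.123 0.0912; 0.014 0.013 0.0105 -0.0238 0.0388 -0.123 0.0912; 0.012 0.0145 0.0115 -0.0238 0.0388 -0.123 0.0912; 0.01 0.0155 0.012 -0.0238 0.0388 -0.123 0.0912; 0.0075 0.0165 0.013 -0.0238 0.0388 -0.123 0.0912; 0 0 0 0 0 0 0.0912; 0 0 0 0 0 0 0.0912"

```text
time: 3.6
eef_pos: [0.4364, -0.3325, 0.19]
tool_rot: [0.103, 0.327, 0.896, 0.282]
contact_force: [0.8, 0.6, -0.9]
gripper_width: 0.0912
finger_force: 0.0
```

Run:
```python
from h import *
s=sense(); print({k:np.round(s[k],3) for k in("time","eef_pos","joints","contact_force")}); print(np.round(Rm(s["tool_rot"]).as_matrix(),3).tolist(), np.round((Rm(s["tool_rot"]).inv()*tool(50,35)).as_rotvec(),3))
P=camera_params("wrist"); im=get_image("wrist"); cv2.imwrite("pics/w1.png",im)
np.savez("P1.npz",**P)
for n in("rack_pair","dowel_a_mid","rack"):
    print(n,[(np.round(toW("wrist",d["xyz"],P),4).tolist(),round(d["confidence"],2)) for d in pinpoint("wrist",n)[:3]])
for d in silhouettes("wrist","dowel_a")[:3]:
    ys,xs=np.nonzero(d["region"]); b=cv2.boxPoints(cv2.minAreaRect(np.c_[xs,ys].astype(np.float32))); print(d["confidence"],len(xs),b.round().tolist())
get_image("top")
for n in("dowel_a_mid","dowel_b_mid","rack_pair"): print(n,[(np.round(toW("top",d["xyz"]),4).tolist(),round(d["confidence"],2)) for d in pinpoint("top",n)[:3]])
```

```text
{'time': np.float64(3.6), 'eef_pos': array([ 0.436, -0.332,  0.19 ]), 'joints': array([-0.97 ,  0.268,  2.046,  0.663,  1.114, -2.229]), 'contact_force': array([ 0.828,  0.605, -0.948])}
[[-0.765, 0.527, 0.369], [0.644, 0.627, 0.439], [0.0, 0.573, -0.819]] [-0.     0.    -0.001]
rack_pair []
dowel_a_mid [([0.4655, -0.2884, 0.0718], 0.76)]
rack [([0.493, -0.2625, -0.0003], 0.82)]
0.77 4071 [[237.0, 69.0], [258.0, 68.0], [271.0, 288.0], [250.0, 289.0]]
0.71 3699 [[258.0, 86.0], [278.0, 85.0], [285.0, 288.0], [266.0, 289.0]]
0.61 4079 [[65.0, 67.0], [212.0, -42.0], [250.0, 9.0], [103.0, 118.0]]
dowel_a_mid [([0.4635, -0.2912, 0.0703], 0.68)]
dowel_b_mid [([0.4831, -0.2834, 0.0801], 0.75)]
rack_pair [([0.4742, -0.2855, 0.0739], 0.79), ([0.3355, -0.2358, -0.0017], 0.17)]
```

View pics/w1.png

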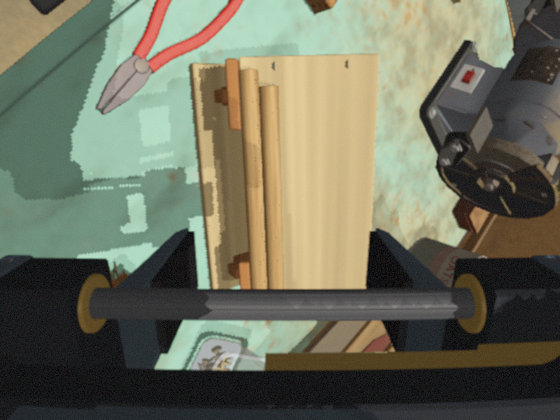

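Wrist view: both dowels side by side at columns 245–285. Their upper ends are at (247,69) and (268,86), against the lip blocks at (232,95) and (240,265). I'll project onto the sloping plane.

Run:
```python
from h import *
P=dict(np.load("P1.npz")); 
for yaw in(50,):
    Rt=tool(yaw,35); n=-Rt.as_matrix()[:,2]; c=np.array([.473,-.287,.078])
    for nm,uv in(("a",[[247.5,70],[260.5,288.5]]),("b",[[268,86],[275.5,288.5]])):
        o,d=ray("wrist",uv,P); W=o+d*((c-o)@n/(d@n))[:,None]; e=W[0]-W[1]
        print(nm,W.round(4).tolist(),"in tool axes rel c:",Rt.inv().apply(W-c).round(4).tolist(),"heading",np.degrees(np.arctan2(e[1],e[0])).round(1),"mid",(W[0]-.1*e/np.linalg.norm(e)).round(4))
```

```text
a [[0.3863, -0.2266, 0.0714], [0.5397, -0.3477, 0.0754]] in tool axes rel c: [[0.1052, -0.0116, -0.0], [-0.0901, -0.0044, -0.0]] heading 141.7 mid [ 0.4648 -0.2886  0.0735]
b [[0.4044, -0.2243, 0.0807], [0.5472, -0.3387, 0.0836]] in tool axes rel c: [[0.0928, 0.0048, -0.0], [-0.0901, 0.0098, -0.0]] heading 141.3 mid [ 0.4824 -0.2869  0.0823]
```

```bash
python3 -c "
from h import *
T=tool(51,35); n=-T.as_matrix()[:,2]; c=np.array([.4735,-.2875,.078]); a=c+.03*n; b=c-.0055*n
plan(a,T,5,w=.06); plan(b,T,5,a,T,w=.06)"
```

```text
-0.0000 -0.0033 0.0190 0.0001 0.0019 -0.0027 0.06; -0.0000 -0.0033 0.0190 0.0001 0.0019 -0.0027 0.06; -0.0001 -0.0033 0.0190 0.0001 0.0019 -0.0027 0.06; -0.0001 -0.0033 0.0190 0.0001 0.0019 -0.0027 0.06; -0.0001 -0.0033 0.0190 0.0001 0.0019 -0.0027 0.06
-0.0000 0.0000 0.0071 0.0000 0.0000 0.0000 0.06; -0.0000 0.0000 0.0071 0.0000 0.0000 0.0000 0.06; -0.0000 0.0000 0.0071 0.0000 0.0000 0.0000 0.06; -0.0000 0.0000 0.0071 0.0000 0.0000 0.0000 0.06; -0.0000 0.0000 0.0071 0.0000 0.0000 0.0000 0.06
```

>>> step_arm --commands "0 -0.0033 0.019 0 0.002 -0.0027 0.06; 0 -0.0033 0.019 0 0.002 -0.0027 0.06; 0 -0.0033 0.019 0 0.002 -0.0027 0.06; 0 -0.0033 0.019 0 0.002 -0.0027 0.06; 0 -0.0033 0.019 0 0.002 -0.0027 0.06; 0 0 0.008 0 0 0 0.06; 0 0 0.008 0 0 0 0.06; 0 0 0.008 0 0 0 0.06; 0 0 0.007 0 0 0 0.06; 0 0 0 0 0 0 0.06"

```text
time: 5.3
eef_pos: [0.4738, -0.2862, 0.077]
tool_rot: [0.1, 0.318, 0.899, 0.284]
contact_force: [-0.2, -0.5, -0.1]
gripper_width: 0.0601
finger_force: 0.0
```

Run:
```python
from h import *
s=sense(); print({k:np.round(s[k],4) for k in("time","eef_pos","contact_force","gripper_width")})
im=get_image("wrist"); cv2.imwrite("pics/w2.png",im)
```

```text
{'time': np.float64(5.3), 'eef_pos': array([ 0.4738, -0.2862,  0.077 ]), 'contact_force': array([-0.1612, -0.5231, -0.0895]), 'gripper_width': np.float64(0.0601)}
```

View pics/w2.png

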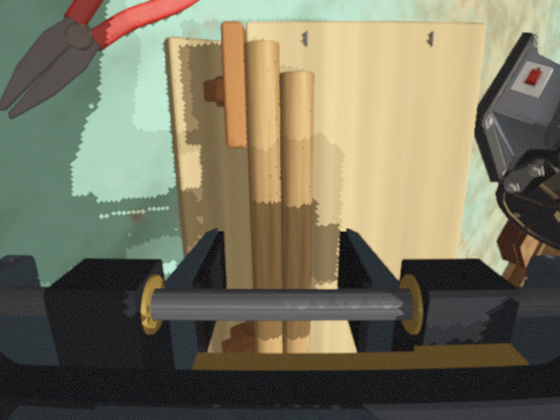

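The pair sits centred between the fingers (dowels at columns 265/297, fingers at 222/342). I'll go the last 4 mm, then close.

>>> step_arm --commands "0 0 0.002 0 0 0 0.06; 0 0 0.002 0 0 0 0.06; 0 0 0 0 0 0 0.06"

```text
time: 5.72
eef_pos: [0.4752, -0.2847, 0.0739]
tool_rot: [0.1, 0.318, 0.899, 0.284]
contact_force: [-0.2, 0.1, -0.3]
gripper_width: 0.0603
finger_force: 0.0
```

>>> step_arm --commands "0 0 0 0 0 0 0.045; 0 0 0 0 0 0 0.036; 0 0 0 0 0 0 0.03; 0 0 0 0 0 0 0.025; 0 0 0 0 0 0 0.025; 0 0 0 0 0 0 0.025; 0 0 0 0 0 0 0.025" --squeeze 20

```text
time: 6.6
eef_pos: [0.4753, -0.2847, 0.074]
tool_rot: [0.1, 0.318, 0.899, 0.284]
contact_force: [-0.0, 0.4, 1.3]
gripper_width: 0.0313
finger_force: 20.0
```

The width of 31.3 mm fits two 16 mm dowels. Lifting along the bed normal.

>>> step_arm --commands "0 0 -0.002 0 0 0 0.025; 0 0 -0.004 0 0 0 0.025; 0 0 -0.008 0 0 0 0.025; 0 0 -0.012 0 0 0 0.025; 0 0 -0.012 0 0 0 0.025; 0 0 -0.012 0 0 0 0.025; 0 0 -0.012 0 0 0 0.025; 0 0 -0.012 0 0 0 0.025; 0 0 0 0 0 0 0.025; 0 0 0 0 0 0 0.025"

```text
time: 7.85
eef_pos: [0.4484, -0.3176, 0.1344]
tool_rot: [0.1, 0.318, 0.899, 0.284]
contact_force: [-0.3, 0.8, -0.6]
gripper_width: 0.0313
finger_force: 20.0
```

Run:
```python
from h import *
s=sense(); print({k:np.round(s[k],4) for k in("time","eef_pos","contact_force","gripper_width","finger_force")})
im=get_image("wrist"); cv2.imwrite("pics/w3.png",im)
get_image("top")
for n in("cradle","cradle_bed","end_stop"): print(n,[(np.round(toW("top",d["xyz"]),4).tolist(),round(d["confidence"],2)) for d in pinpoint("top",n)[:2]])
# carry: level out and rise
plan([.43,-.27,.22],tool(30,0),8,w=.025)
plan([.50,.27,.20],tool(17.4,0),20,[.43,-.27,.22],tool(30,0),w=.025)
```

```text
{'time': np.float64(7.85), 'eef_pos': array([ 0.4484, -0.3176,  0.1344]), 'contact_force': array([-0.3267,  0.7967, -0.6308]), 'gripper_width': np.float64(0.0313), 'finger_force': np.float64(19.9753)}
cradle [([0.4677, 0.2987, -0.0036], 0.98)]
cradle_bed [([0.4737, 0.2929, 0.0517], 0.86), ([0.3463, 0.1518, 0.0057], 0.46)]
end_stop [([0.4456, 0.389, 0.0129], 0.5), ([0.5004, -0.2578, -0.0021], 0.26)]
0.0055 0.0087 -0.0070 0.0755 -0.0141 0.0445 0.025; 0.0058 0.0079 -0.0077 0.0755 -0.0141 0.0445 0.025; 0.0060 0.0071 -0.0083 0.0755 -0.0141 0.0445 0.025; 0.0062 0.0061 -0.0089 0.0755 -0.0141 0.0445 0.025; 0.0063 0.0052 -0.0094 0.0755 -0.0141 0.0445 0.025; 0.0064 0.0042 -0.0099 0.0755 -0.0141 0.0445 0.025; 0.0064 0.0031 -0.0102 0.0755 -0.0141 0.0445 0.025; 0.0064 0.0020 -0.0105 0.0755 -0.0141 0.0445 0.025
0.0216 0.0165 0.0010 0.0000 0.0000 0.0110 0.025; 0.0218 0.0163 0.0010 0.0000 0.0000 0.0110 0.025; 0.0220 0.0161 0.0010 0.0000 0.0000 0.0110 0.025; 0.0222 0.0158 0.0010 0.0000 0.0000 0.0110 0.025; 0.0223 0.0156 0.0010 0.0000 0.0000 0.0110 0.025; 0.0225 0.0153 0.0010 0.0000 0.0000 0.0110 0.025; 0.0227 0.0151 0.0010 0.0000 0.0000 0.0110 0.025; 0.0228 0.0148 0.0010 0.0000 0.0000 0.0110 0.025; 0.0230 0.0146 0.0010 0.0000 0.0000 0.0110 0.025; 0.0232 0.0143 0.0010 0.0000 0.0000 0.0110 0.025
0.0233 0.0141 0.0010 0.0000 0.0000 0.0110 0.025; 0.0235 0.0138 0.0010 0.0000 0.0000 0.0110 0.025; 0.0236 0.0135 0.0010 0.0000 0.0000 0.0110 0.025; 0.0238 0.0133 0.0010 0.0000 0.0000 0.0110 0.025; 0.0239 0.0130 0.0010 0.0000 0.0000 0.0110 0.025; 0.0241 0.0128 0.0010 0.0000 0.0000 0.0110 0.025; 0.0242 0.0125 0.0010 0.0000 0.0000 0.0110 0.025; 0.0243 0.0122 0.0010 0.0000 0.0000 0.0110 0.025; 0.0245 0.0120 0.0010 0.0000 0.0000 0.0110 0.025; 0.0246 0.0117 0.0010 0.0000 0.0000 0.0110 0.025
```

View pics/w3.png

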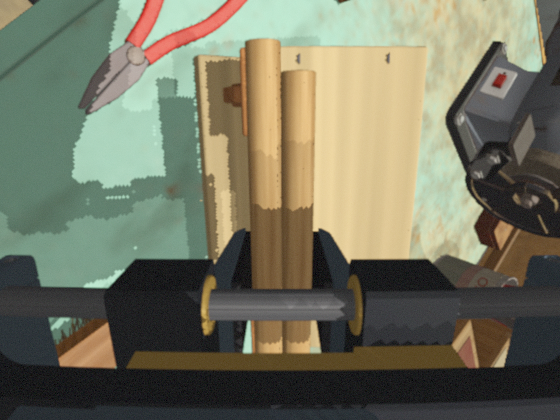

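Both dowels are held parallel, leaders at (262,42) and (298,72). Levelling, then carrying to the cradle (estimated at (0.472,0.293), heading 17.4°).

>>> step_arm --commands "0.0055 0.0087 -0.007 0.0755 -0.014 0.0445 0.025; 0.006 0.008 -0.008 0.0755 -0.014 0.0445 0.025; 0.006 0.007 -0.008 0.0755 -0.014 0.0445 0.025; 0.006 0.006 -0.009 0.0755 -0.014 0.0445 0.025; 0.006 0.005 -0.0095 0.0755 -0.014 0.0445 0.025; 0.0065 0.004 -0.01 0.0755 -0.014 0.0445 0.025; 0.0065 0.003 -0.01 0.0755 -0.014 0.0445 0.025; 0.0065 0.002 -0.0105 0.0755 -0.014 0.0445 0.025; 0 0 0 0 0 0 0.025"

```text
time: 9.22
eef_pos: [0.4303, -0.2701, 0.2207]
tool_rot: [0.0, 0.499, 0.866, 0.0]
contact_force: [0.0, 0.4, -1.0]
gripper_width: 0.0314
finger_force: 20.0
```

>>> step_arm --commands "0.0216 0.0165 0.001 0 0 0.011 0.025; 0.0218 0.0163 0.001 0 0 0.011 0.025; 0.022 0.016 0.001 0 0 0.011 0.025; 0.0222 0.0158 0.001 0 0 0.011 0.025; 0.0223 0.0156 0.001 0 0 0.011 0.025; 0.0225 0.0153 0.001 0 0 0.011 0.025; 0.0227 0.015 0.001 0 0 0.011 0.025; 0.0228 0.0148 0.001 0 0 0.011 0.025; 0.023 0.0146 0.001 0 0 0.011 0.025; 0.0232 0.0143 0.001 0 0 0.011 0.025"

```text
time: 10.48
eef_pos: [0.4643, -0.0002, 0.2097]
tool_rot: [-0.001, 0.547, 0.837, 0.001]
contact_force: [1.0, -1.2, -1.2]
gripper_width: 0.0311
finger_force: 20.0
```

Run:
```python
from h import *
s=sense(); print({k:np.round(s[k],4) for k in("time","eef_pos","joints","contact_force","gripper_width","finger_force")})
plan([.4765,.279,.16],tool(17.4,0),10,w=.025)
```

```text
{'time': np.float64(10.475), 'eef_pos': array([ 4.643e-01, -2.000e-04,  2.097e-01]), 'joints': array([-0.052 ,  0.0024,  2.201 ,  0.0031,  0.9388, -0.4676]), 'contact_force': array([ 0.9939, -1.1865, -1.2401]), 'gripper_width': np.float64(0.0311), 'finger_force': np.float64(19.9748)}
0.0251 0.0123 0.0050 0.0000 -0.0002 0.0110 0.025; 0.0252 0.0121 0.0050 0.0000 -0.0002 0.0110 0.025; 0.0253 0.0118 0.0050 0.0000 -0.0002 0.0110 0.025; 0.0255 0.0115 0.0050 0.0000 -0.0002 0.0110 0.025; 0.0256 0.0112 0.0050 0.0000 -0.0002 0.0110 0.025; 0.0257 0.0109 0.0050 0.0000 -0.0002 0.0110 0.025; 0.0258 0.0107 0.0050 0.0000 -0.0002 0.0110 0.025; 0.0259 0.0104 0.0050 0.0000 -0.0002 0.0110 0.025; 0.0261 0.0101 0.0050 0.0000 -0.0002 0.0110 0.025; 0.0262 0.0098 0.0050 0.0000 -0.0002 0.0110 0.025
```

>>> step_arm --commands "0.025 0.0123 0.005 0 0 0.011 0.025; 0.025 0.012 0.005 0 0 0.011 0.025; 0.0255 0.0118 0.005 0 0 0.011 0.025; 0.0255 0.0115 0.005 0 0 0.011 0.025; 0.0256 0.0112 0.005 0 0 0.011 0.025; 0.0257 0.011 0.005 0 0 0.011 0.025; 0.0258 0.0107 0.005 0 0 0.011 0.025; 0.026 0.0104 0.005 0 0 0.011 0.025; 0.026 0.01 0.005 0 0 0.011 0.025; 0.026 0.01 0.005 0 0 0.011 0.025"

```text
time: 11.72
eef_pos: [0.4769, 0.2786, 0.1596]
tool_rot: [-0.001, 0.592, 0.806, 0.0]
contact_force: [0.2, 0.1, -0.5]
gripper_width: 0.0312
finger_force: 20.0
```

>>> step_arm --commands "0 0 0 0 0 0 0.025; 0 0 0 0 0 0 0.025"

```text
time: 11.98
eef_pos: [0.4768, 0.2773, 0.16]
tool_rot: [-0.001, 0.592, 0.806, -0.0]
contact_force: [-0.2, -0.7, -0.9]
gripper_width: 0.0312
finger_force: 20.0
```

Run:
```python
from h import *
s=sense(); print({k:np.round(s[k],4) for k in("time","eef_pos","contact_force","gripper_width","finger_force")})
P=camera_params("wrist"); np.savez("P4.npz",**P); im=get_image("wrist"); cv2.imwrite("pics/w4.png",im)
for n in("cradle","cradle_bed","end_stop","dowel_a_mid"): print(n,[(np.round(toW("wrist",d["xyz"],P),4).tolist(),round(d["confidence"],2)) for d in pinpoint("wrist",n)[:2]])
for c in ("top","scene"):
  get_image(c)
  for n in("cradle_bed","end_stop","dowel_a_mid"): print(c,n,[(np.round(toW(c,d["xyz"]),4).tolist(),round(d["confidence"],2)) for d in pinpoint(c,n)[:2]])
```

```text
{'time': np.float64(11.975), 'eef_pos': array([0.4768, 0.2773, 0.16  ]), 'contact_force': array([-0.2015, -0.6626, -0.8993]), 'gripper_width': np.float64(0.0312), 'finger_force': np.float64(19.9755)}
cradle []
cradle_bed []
end_stop [([0.4447, 0.3904, 0.0145], 0.6)]
dowel_a_mid [([0.4702, 0.2795, 0.1636], 0.62)]
top cradle_bed [([0.4723, 0.2927, 0.0507], 0.97)]
top end_stop [([0.4719, -0.2863, 0.0757], 0.36)]
top dowel_a_mid [([0.4822, 0.2751, 0.1575], 0.19)]
scene cradle_bed [([0.4726, 0.2892, 0.0512], 0.8)]
scene end_stop [([0.4403, 0.3831, 0.0195], 0.66)]
scene dowel_a_mid [([0.466, 0.2805, 0.1641], 0.63)]
```

View pics/w4.png

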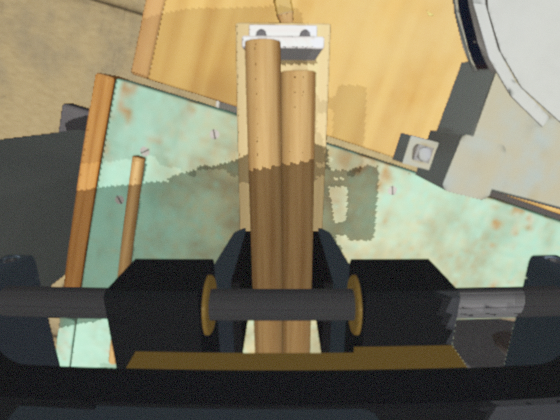

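Wrist view: dowel ends at (263,42) and (299,73). The stop's top edge runs from about (244,50) to (323,46), and the base edges are at columns ~237 and ~328. I'll project these to get the lateral and heading offsets.

Run:
```python
from h import *
P=dict(np.load("P4.npz")); s=sense(); im=cv2.imread("pics/w4.png")
T=Rm(s["tool_rot"]); p=np.array(s["eef_pos"])
cv2.imwrite("pics/c4.png",cv2.resize(im[15:235,215:350],None,fx=3.6,fy=2.7,interpolation=cv2.INTER_CUBIC))
def rel(uv,z): return T.inv().apply(onz("wrist",uv,z,P)-p)[:,:2].round(4).tolist()
print("L",rel([[236.5,30],[240,215]],.015),"R",rel([[329,30],[327,140]],.015))
print("stop top front",rel([[244,57],[323,52]],.077))
print("dowel axes",rel([[263,45],[266,200]],.165),rel([[299,75],[297.5,200]],.165))
print(np.degrees(np.arctan2(*T.as_matrix()[[1,0],1])))
```

```text
L [[0.1394, -0.0385], [-0.0224, -0.0402]] R [[0.1395, 0.0388], [0.0481, 0.0399]]
stop top front [[0.1099, -0.0264], [0.1131, 0.0274]]
dowel axes [[0.1033, -0.0089], [0.0324, -0.0083]] [[0.0906, 0.0072], [0.0324, 0.0072]]
17.382502905306268
```

View pics/c4.png

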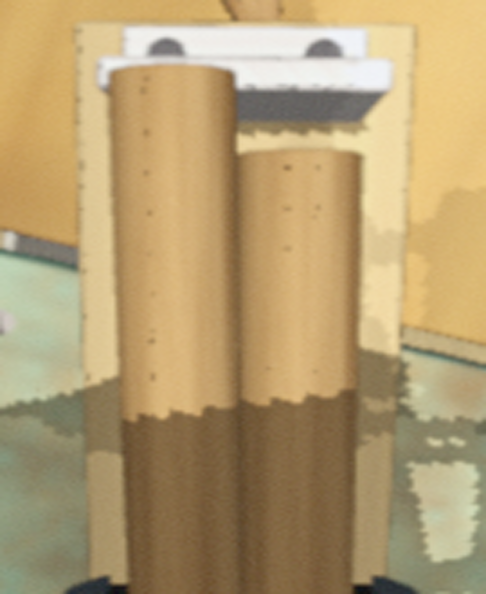

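Lateral and heading offsets are under 1 mm and 0.5°, and the leading end is 11–14 mm short of the stop. Descending.

>>> step_arm --commands "0.003 -0.0003 0.008 0 0 0 0.025; 0 0 0.014 0 0 0 0.025; 0 0 0.016 0 0 0 0.025; 0 0 0.016 0 0 0 0.025; 0 0 0.016 0 0 0 0.025; 0 0 0.014 0 0 0 0.025; 0 0 0.01 0 0 0 0.025; 0 0 0.005 0 0 0 0.025; 0 0 0 0 0 0 0.025; 0 0 0 0 0 0 0.025"

```text
time: 13.88
eef_pos: [0.4761, 0.281, 0.0619]
tool_rot: [-0.0, 0.592, 0.806, 0.001]
contact_force: [-0.0, 0.8, -0.7]
gripper_width: 0.0312
finger_force: 20.0
```

>>> step_arm --commands "0 0 0.002 0 0 0 0.025; 0 0 0.002 0 0 0 0.025; 0 0 0 0 0 0 0.025"

```text
time: 14.25
eef_pos: [0.4757, 0.2809, 0.0574]
tool_rot: [-0.0, 0.592, 0.806, 0.0]
contact_force: [0.3, 0.2, -0.8]
gripper_width: 0.0313
finger_force: 20.0
```

>>> step_arm --commands "0 0 0.0015 0 0 0 0.025; 0 0 0.0015 0 0 0 0.025; 0 0 0 0 0 0 0.025"

```text
time: 14.62
eef_pos: [0.4757, 0.2809, 0.0544]
tool_rot: [-0.0, 0.592, 0.806, 0.0]
contact_force: [0.7, -0.1, -0.5]
gripper_width: 0.031
finger_force: 20.0
```

>>> step_arm --commands "0 0 0.0015 0 0 0 0.025; 0 0 0.0015 0 0 0 0.025; 0 0 0 0 0 0 0.025"

```text
time: 15.0
eef_pos: [0.4757, 0.2808, 0.0514]
tool_rot: [-0.0, 0.592, 0.806, 0.0]
contact_force: [0.2, -1.6, -0.3]
gripper_width: 0.0311
finger_force: 20.0
```

>>> step_arm --commands "0 0 0.0015 0 0 0 0.025; 0 0 0 0 0 0 0.025"

```text
time: 15.25
eef_pos: [0.4755, 0.2808, 0.0499]
tool_rot: [-0.0, 0.592, 0.806, -0.0]
contact_force: [-2.0, -0.3, 0.5]
gripper_width: 0.0312
finger_force: 20.0
```

>>> step_arm --commands "0 0 0.001 0 0 0 0.025; 0 0 0 0 0 0 0.025"

```text
time: 15.5
eef_pos: [0.4755, 0.2808, 0.0489]
tool_rot: [-0.0, 0.592, 0.806, -0.0]
contact_force: [-3.8, -0.2, 1.1]
gripper_width: 0.0311
finger_force: 20.0
```

The grooves push the pair towards −x, so I'll yield 1 mm that way and go on down.

>>> step_arm --commands "0 -0.001 0.0005 0 0 0 0.025; 0 0 0 0 0 0 0.025"

```text
time: 15.75
eef_pos: [0.4752, 0.2807, 0.0487]
tool_rot: [0.0, 0.592, 0.806, 0.001]
contact_force: [0.2, 0.3, 0.6]
gripper_width: 0.0312
finger_force: 20.0
```

>>> step_arm --commands "0 -0.0005 0.001 0 0 0 0.025; 0 0 0 0 0 0 0.025"

```text
time: 16.0
eef_pos: [0.4748, 0.2806, 0.0477]
tool_rot: [0.0, 0.592, 0.806, 0.001]
contact_force: [2.2, 0.0, 1.5]
gripper_width: 0.0312
finger_force: 20.0
```

>>> step_arm --commands "0 0.0005 0.0008 0 0 0 0.025; 0 0 0 0 0 0 0.025"

```text
time: 16.25
eef_pos: [0.4749, 0.2807, 0.0468]
tool_rot: [-0.0, 0.592, 0.806, 0.0]
contact_force: [-0.5, -0.3, 4.3]
gripper_width: 0.0315
finger_force: 20.0
```

>>> step_arm --commands "0 0 0.0006 0 0 0 0.025; 0 0 0 0 0 0 0.025"

```text
time: 16.5
eef_pos: [0.475, 0.2807, 0.0463]
tool_rot: [-0.0, 0.592, 0.806, 0.0]
contact_force: [-0.7, -0.7, 7.0]
gripper_width: 0.031
finger_force: 20.1
```

Seated, with 7 N downward and no lateral force. Reducing the grip, then opening slowly.

>>> step_arm --commands "0 0 0 0 0 0 0.025; 0 0 0 0 0 0 0.025; 0 0 0 0 0 0 0.034; 0 0 0 0 0 0 0.04; 0 0 0 0 0 0 0.045; 0 0 0 0 0 0 0.05; 0 0 0 0 0 0 0.05" --squeeze 5

```text
time: 17.38
eef_pos: [0.4748, 0.2806, 0.0461]
tool_rot: [-0.0, 0.592, 0.806, 0.0]
contact_force: [0.1, 0.6, 0.8]
gripper_width: 0.0501
finger_force: 0.0
```

>>> step_arm --commands "0 0 -0.005 0 0 0 0.05; 0 0 -0.01 0 0 0 0.05; 0 0 -0.015 0 0 0 0.05; 0 0 -0.02 0 0 0 0.05; 0 0 -0.02 0 0 0 0.05; 0 0 -0.01 0 0 0 0.05; 0 0 0 0 0 0 0.05"

```text
time: 18.25
eef_pos: [0.4753, 0.2808, 0.1272]
tool_rot: [0.0, 0.592, 0.806, 0.001]
contact_force: [-0.5, -0.1, -0.0]
gripper_width: 0.0499
finger_force: 0.0
```

Run:
```python
from h import *
s=sense(); print({k:np.round(s[k],4) for k in("time","eef_pos","contact_force","gripper_width")})
P=camera_params("wrist"); np.savez("P5.npz",**P); im=get_image("wrist")
T=Rm(s["tool_rot"]); p=np.array(s["eef_pos"])
for d in silhouettes("wrist","dowel_a")[:3]:
    m=d["region"]; ys,xs=np.nonzero(m); b=cv2.boxPoints(cv2.minAreaRect(np.c_[xs,ys].astype(np.float32))); print(round(d["confidence"],2),len(xs),b.round().tolist())
get_image("top"); a=get_image("scene"); 
cv2.imwrite("pics/c5.png",np.hstack([cv2.resize(im,(520,390)),cv2.resize(a[200:330,120:210],(270,390),interpolation=2)]))
for c in("top","scene"):
  for n in("dowel_a_mid",): print(c,n,[(np.round(toW(c,d["xyz"]),4).tolist(),round(d["confidence"],2)) for d in pinpoint(c,n)[:3]])
```

```text
{'time': np.float64(18.25), 'eef_pos': array([0.4753, 0.2808, 0.1272]), 'contact_force': array([-0.4509, -0.0686, -0.0124]), 'gripper_width': np.float64(0.0499)}
0.66 4993 [[280.0, 344.0], [282.0, 83.0], [306.0, 83.0], [304.0, 344.0]]
0.6 5350 [[257.0, 62.0], [282.0, 62.0], [282.0, 332.0], [257.0, 332.0]]
top dowel_a_mid [([0.4661, 0.2834, 0.0548], 0.74)]
scene dowel_a_mid [([0.4645, 0.2825, 0.0493], 0.89)]
```

View pics/c5.png

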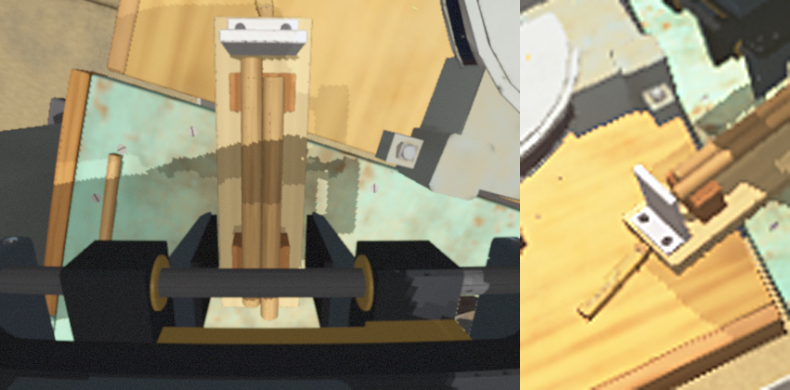

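Both dowels now lie in the grooves (crop columns 250 and 273), still staggered. I'll push with closed fingers turned 90°, so the pad width covers both ends and the body stays clear of the grinder.

Run:
```python
from h import *
T=tool(107.4); a=[.475,.28,.165]; b=[.516,.150,.15]
plan(a,T,10,w=0); plan(b,T,5,a,T,w=0); plan([.516,.150,.042],T,5,b,T,w=0); print(sense()["joints"].round(2))
```

```text
-0.0000 0.0000 -0.0039 -0.0000 -0.0001 -0.1571 0; -0.0001 0.0000 -0.0039 -0.0000 -0.0001 -0.1571 0; -0.0001 0.0000 -0.0039 -0.0000 -0.0001 -0.1571 0; -0.0001 0.0000 -0.0039 -0.0000 -0.0001 -0.1571 0; -0.0001 -0.0000 -0.0039 -0.0000 -0.0001 -0.1571 0; -0.0001 -0.0000 -0.0039 -0.0000 -0.0001 -0.1571 0; -0.0001 -0.0000 -0.0039 -0.0000 -0.0001 -0.1571 0; -0.0001 -0.0000 -0.0039 -0.0000 -0.0001 -0.1571 0; -0.0000 -0.0000 -0.0039 -0.0000 -0.0001 -0.1571 0; -0.0000 -0.0000 -0.0039 -0.0000 -0.0001 -0.1571 0
-0.0000 -0.0273 0.0030 0.0000 0.0000 0.0000 0; -0.0000 -0.0273 0.0030 0.0000 0.0000 0.0000 0; -0.0000 -0.0273 0.0030 0.0000 0.0000 0.0000 0; -0.0000 -0.0273 0.0030 0.0000 0.0000 0.0000 0; -0.0000 -0.0273 0.0030 0.0000 0.0000 0.0000 0
0.0000 0.0000 0.0216 0.0000 0.0000 0.0000 0; 0.0000 0.0000 0.0216 0.0000 0.0000 0.0000 0; 0.0000 0.0000 0.0216 0.0000 0.0000 0.0000 0; 0.0000 0.0000 0.0216 0.0000 0.0000 0.0000 0; 0.0000 0.0000 0.0216 0.0000 0.0000 0.0000 0
[0.49 0.28 2.07 0.   0.79 0.19]
```

>>> step_arm --commands "0 0 -0.004 0 0 -0.157 0; 0 0 -0.004 0 0 -0.157 0; 0 0 -0.004 0 0 -0.157 0; 0 0 -0.004 0 0 -0.157 0; 0 0 -0.004 0 0 -0.157 0; 0 0 -0.004 0 0 -0.157 0; 0 0 -0.004 0 0 -0.157 0; 0 0 -0.004 0 0 -0.157 0; 0 0 -0.004 0 0 -0.157 0; 0 0 -0.004 0 0 -0.157 0"

```text
time: 19.8
eef_pos: [0.4747, 0.2804, 0.1658]
tool_rot: [-0.0, -0.153, 0.988, 0.0]
contact_force: [0.8, 0.0, -0.3]
gripper_width: 0.0006
finger_force: 0.0
```

>>> step_arm --commands "0 -0.0275 0.003 0 0 0 0; 0 -0.0275 0.003 0 0 0 0; 0 -0.0275 0.003 0 0 0 0; 0 -0.0275 0.003 0 0 0 0; 0 -0.0265 0.003 0 0 0 0; 0 0 0 0 0 0 0; 0 0 0.02 0 0 0 0; 0 0 0.02 0 0 0 0; 0 0 0 0 0 0 0"

```text
time: 20.92
eef_pos: [0.5144, 0.1506, 0.1099]
tool_rot: [-0.001, -0.151, 0.989, 0.0]
contact_force: [0.1, 0.2, -0.8]
gripper_width: 0.0006
finger_force: 0.0
```

Run:
```python
from h import *
s=sense(); print({k:np.round(s[k],4) for k in("time","eef_pos","contact_force","gripper_width")}); T=Rm(s["tool_rot"])
print(((T.inv()*tool(107.4)).as_rotvec()).round(4), T.inv().apply(np.array([.516,.150,.042])-s["eef_pos"]).round(4))
im=get_image("wrist"); a=get_image("scene"); cv2.imwrite("pics/c6.png",np.hstack([cv2.resize(im,(440,330)),cv2.resize(a[190:310,130:260],(357,330),interpolation=2)]))
```

```text
{'time': np.float64(20.925), 'eef_pos': array([0.5144, 0.1506, 0.1099]), 'contact_force': array([ 0.1357,  0.2476, -0.7513]), 'gripper_width': np.float64(0.0006)}
[ 0.0008 -0.0026 -0.0007] [-0.0015 -0.0011  0.0679]
```

View pics/c6.png

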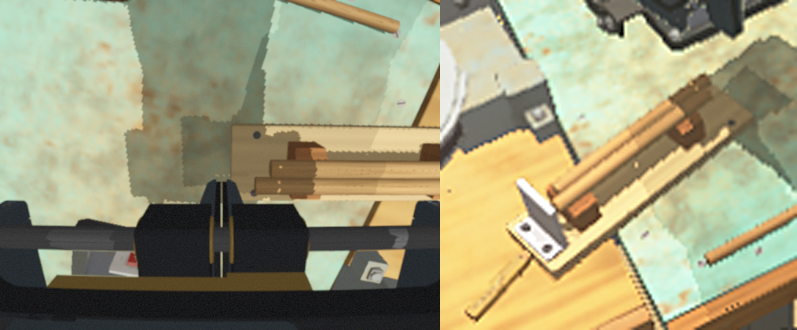

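Wrist view: the dowel ends (crop columns 255 and 270) lie ahead of the closed fingers (222), with room to descend behind them.

>>> step_arm --commands "-0.0015 -0.001 0.015 0 0 0 0; 0 0 0.018 0 0 0 0; 0 0 0.018 0 0 0 0; 0 0 0.014 0 0 0 0; 0 0 0.003 0 0 0 0; 0 0 0 0 0 0 0; 0 0.003 0 0 0 0 0; 0 0.003 0 0 0 0 0; 0 0 0 0 0 0 0"

```text
time: 22.15
eef_pos: [0.5155, 0.1558, 0.0433]
tool_rot: [0.0, -0.151, 0.989, 0.0]
contact_force: [-0.7, 0.8, 0.0]
gripper_width: 0.0004
finger_force: 0.0
```

>>> step_arm --commands "0 0.003 0 0 0 0 0; 0 0.003 0 0 0 0 0; 0 0.003 0 0 0 0 0; 0 0 0 0 0 0 0"

```text
time: 22.65
eef_pos: [0.5127, 0.1643, 0.043]
tool_rot: [-0.0, -0.151, 0.989, 0.0]
contact_force: [0.2, -0.0, 0.4]
gripper_width: 0.0003
finger_force: 0.0
```

>>> step_arm --commands "0 0.002 0 0 0 0 0; 0 0.002 0 0 0 0 0; 0 0.002 0 0 0 0 0; 0 0.002 0 0 0 0 0; 0 0 0 0 0 0 0"

```text
time: 23.28
eef_pos: [0.5103, 0.1719, 0.043]
tool_rot: [-0.0, -0.151, 0.989, 0.0]
contact_force: [0.2, -0.2, 0.7]
gripper_width: 0.0001
finger_force: 0.0
```

>>> step_arm --commands "0 0.0015 0 0 0 0 0; 0 0.0015 0 0 0 0 0; 0 0.0015 0 0 0 0 0; 0 0.0015 0 0 0 0 0; 0 0 0 0 0 0 0"

```text
time: 23.9
eef_pos: [0.5085, 0.1776, 0.0431]
tool_rot: [-0.0, -0.151, 0.989, 0.0]
contact_force: [-0.1, 1.1, 0.7]
gripper_width: 0.0004
finger_force: 0.0
```

>>> step_arm --commands "0 0.001 0 0 0 0 0; 0 0.001 0 0 0 0 0; 0 0 0 0 0 0 0"

```text
time: 24.28
eef_pos: [0.508, 0.1794, 0.0431]
tool_rot: [0.0, -0.151, 0.989, 0.0]
contact_force: [-0.1, -0.0, 0.0]
gripper_width: 0.0004
finger_force: 0.1
```

>>> step_arm --commands "0 0.0008 0 0 0 0 0; 0 0.0008 0 0 0 0 0; 0 0 0 0 0 0 0"

```text
time: 24.65
eef_pos: [0.5075, 0.181, 0.043]
tool_rot: [-0.0, -0.151, 0.989, 0.0]
contact_force: [-0.3, -1.1, 0.1]
gripper_width: 0.0004
finger_force: 0.1
```

Run:
```python
from h import *
s=sense(); print({k:np.round(s[k],4) for k in("time","eef_pos","contact_force","moment","gripper_width")})
im=get_image("wrist"); a=get_image("scene"); cv2.imwrite("pics/c7.png",np.hstack([cv2.resize(im,(440,330)),cv2.resize(a[190:310,130:260],(357,330),interpolation=2)]))
```

```text
{'time': np.float64(24.65), 'eef_pos': array([0.5075, 0.181 , 0.043 ]), 'contact_force': array([-0.2964, -1.0793,  0.0673]), 'moment': array([ 0.0554, -0.1319, -0.0195]), 'gripper_width': np.float64(0.0004)}
```

View pics/c7.png

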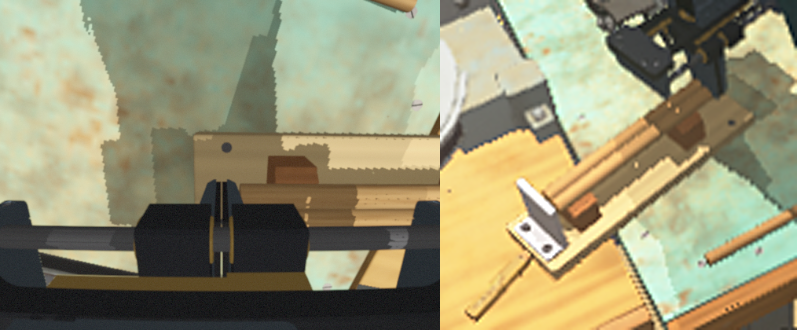

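Both ends are level at the fingers (crop column 240), and the dowels nearly touch the stop. Continuing in fine steps until the force rises.

>>> step_arm --commands "0 0.0007 0 0 0 0 0; 0 0.0007 0 0 0 0 0; 0 0 0 0 0 0 0"

```text
time: 25.12
eef_pos: [0.5071, 0.1823, 0.0431]
tool_rot: [0.0, -0.151, 0.989, 0.0]
contact_force: [0.9, 0.0, 0.1]
gripper_width: 0.0003
finger_force: 0.1
```

>>> step_arm --commands "0 0.0006 0 0 0 0 0; 0 0.0006 0 0 0 0 0; 0 0 0 0 0 0 0"

```text
time: 25.5
eef_pos: [0.5067, 0.1834, 0.0431]
tool_rot: [-0.0, -0.151, 0.989, 0.0]
contact_force: [-0.2, -1.2, -0.4]
gripper_width: 0.0007
finger_force: 0.2
```

>>> step_arm --commands "0 0.0006 0 0 0 0 0; 0 0 0 0 0 0 0"

```text
time: 25.75
eef_pos: [0.5066, 0.184, 0.0431]
tool_rot: [-0.0, -0.151, 0.989, 0.0]
contact_force: [0.6, -0.8, 0.1]
gripper_width: 0.0006
finger_force: 0.2
```

>>> step_arm --commands "0 0.0006 0 0 0 0 0; 0 0 0 0 0 0 0"

```text
time: 26.0
eef_pos: [0.5064, 0.1845, 0.0431]
tool_rot: [-0.0, -0.151, 0.989, 0.0]
contact_force: [0.8, -0.2, 0.1]
gripper_width: 0.0004
finger_force: 0.2
```

>>> step_arm --commands "0 0.0006 0 0 0 0 0; 0 0 0 0 0 0 0"

```text
time: 26.25
eef_pos: [0.5062, 0.1851, 0.0431]
tool_rot: [0.0, -0.151, 0.989, 0.0]
contact_force: [0.5, -1.0, 0.3]
gripper_width: 0.0008
finger_force: 0.2
```

>>> step_arm --commands "0 0.0006 0 0 0 0 0; 0 0 0 0 0 0 0"

```text
time: 26.5
eef_pos: [0.506, 0.1857, 0.0431]
tool_rot: [0.0, -0.151, 0.989, 0.0]
contact_force: [-0.3, -0.6, -0.4]
gripper_width: 0.0003
finger_force: 0.2
```

>>> step_arm --commands "0 0.0006 0 0 0 0 0; 0 0 0 0 0 0 0"

```text
time: 26.75
eef_pos: [0.5059, 0.1863, 0.0431]
tool_rot: [0.0, -0.151, 0.989, 0.0]
contact_force: [-0.1, -0.4, -0.4]
gripper_width: 0.0006
finger_force: 0.2
```

>>> step_arm --commands "0 0.0006 0 0 0 0 0; 0 0 0 0 0 0 0"

```text
time: 27.0
eef_pos: [0.5057, 0.1869, 0.0431]
tool_rot: [-0.0, -0.151, 0.989, 0.0]
contact_force: [1.2, -0.6, 0.3]
gripper_width: 0.0007
finger_force: 0.2
```

>>> step_arm --commands "0 0.0006 0 0 0 0 0; 0 0 0 0 0 0 0"

```text
time: 27.25
eef_pos: [0.5055, 0.1874, 0.0431]
tool_rot: [-0.0, -0.151, 0.989, 0.0]
contact_force: [0.3, -0.2, 0.6]
gripper_width: 0.0007
finger_force: 0.2
```

>>> step_arm --commands "0 0.0006 0 0 0 0 0; 0 0 0 0 0 0 0"

```text
time: 27.5
eef_pos: [0.5053, 0.188, 0.043]
tool_rot: [0.0, -0.151, 0.989, 0.0]
contact_force: [0.5, -1.1, -0.2]
gripper_width: 0.0001
finger_force: 0.2
```

>>> step_arm --commands "0 0.0006 0 0 0 0 0; 0 0 0 0 0 0 0"

```text
time: 27.75
eef_pos: [0.5051, 0.1886, 0.0431]
tool_rot: [0.0, -0.151, 0.989, 0.0]
contact_force: [0.0, -0.3, 0.3]
gripper_width: 0.0006
finger_force: 0.2
```

Run:
```python
from h import *
a=get_image("scene"); b=get_image("top"); cv2.imwrite("pics/c8.png",np.hstack([cv2.resize(a[215:275,145:215],(420,360),interpolation=2),cv2.resize(b[170:240,130:200],(360,360),interpolation=2)]))
print([(toW("scene",d["xyz"]).round(4),d["confidence"]) for d in pinpoint("scene","dowel_a_mid")])
```

```text
[(array([0.4648, 0.288 , 0.0534]), 0.78)]
```

View pics/c8.png

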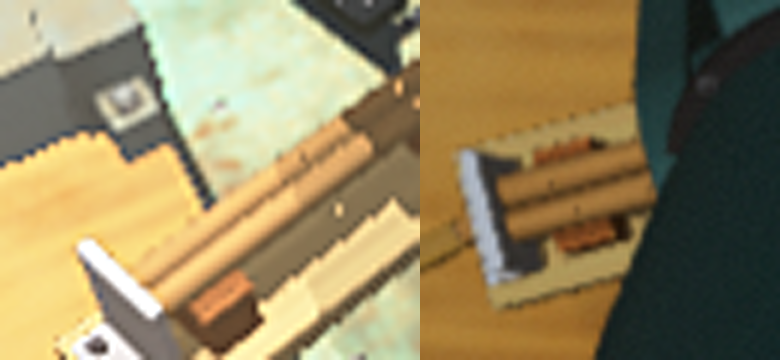

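The top view still shows a gap of about 3 mm to the stop's face. Continuing gently.

>>> step_arm --commands "0 0.0006 0 0 0 0 0; 0 0.0006 0 0 0 0 0; 0 0 0 0 0 0 0"

```text
time: 28.28
eef_pos: [0.5049, 0.1893, 0.0431]
tool_rot: [0.0, -0.151, 0.989, -0.0]
contact_force: [2.3, -6.3, 0.6]
gripper_width: 0.0004
finger_force: 3.7
```

>>> step_arm --commands "0 0.0006 0 0 0 0 0; 0 0 0 0 0 0 0"

```text
time: 28.52
eef_pos: [0.5049, 0.1894, 0.0431]
tool_rot: [0.0, -0.151, 0.989, -0.0]
contact_force: [4.0, -13.4, 0.2]
gripper_width: 0.0006
finger_force: 7.0
```

>>> step_arm --commands "0 0.0006 0 0 0 0 0; 0 0 0 0 0 0 0"

```text
time: 28.78
eef_pos: [0.5049, 0.1895, 0.0431]
tool_rot: [0.0, -0.151, 0.989, -0.001]
contact_force: [7.0, -20.0, 0.7]
gripper_width: 0.0002
finger_force: 10.5
```

>>> step_arm --commands "0 0.0005 0 0 0 0 0; 0 0 0 0 0 0 0"

```text
time: 29.02
eef_pos: [0.5048, 0.1896, 0.0431]
tool_rot: [0.0, -0.151, 0.989, -0.001]
contact_force: [7.1, -25.3, 0.7]
gripper_width: 0.0004
finger_force: 13.4
```

>>> step_arm --commands "0 0.0005 0 0 0 0 0; 0 0 0 0 0 0 0"

```text
time: 29.28
eef_pos: [0.5048, 0.1897, 0.0431]
tool_rot: [0.0, -0.151, 0.988, -0.001]
contact_force: [10.1, -31.1, 1.5]
gripper_width: 0.0004
finger_force: 16.4
```

Contact came in the first of those calls. Sending five at once took the push to about 32 N in total, harder than intended. Backing off at once to a few newtons.

>>> step_arm --commands "0 -0.002 0 0 0 0 0; 0 0 0 0 0 0 0; 0 0 0 0 0 0 0"

```text
time: 29.65
eef_pos: [0.5049, 0.1894, 0.043]
tool_rot: [0.0, -0.151, 0.989, -0.0]
contact_force: [2.8, -10.9, 0.1]
gripper_width: 0.0005
finger_force: 5.6
```

>>> step_arm --commands "0 -0.0005 0 0 0 0 0; 0 0 0 0 0 0 0; 0 0 0 0 0 0 0"

```text
time: 30.02
eef_pos: [0.5049, 0.1893, 0.043]
tool_rot: [-0.0, -0.151, 0.989, 0.0]
contact_force: [2.2, -6.4, 0.1]
gripper_width: 0.0004
finger_force: 3.3
```

A gentle push of about 6 N was held for over 0.3 s. Backing away along the dowels, then up.

>>> step_arm --commands "0 -0.001 0 0 0 0 0; 0 -0.003 0 0 0 0 0; 0 -0.01 0 0 0 0 0; 0 -0.015 0 0 0 0 0; 0 0 -0.02 0 0 0 0; 0 0 -0.03 0 0 0 0; 0 0 -0.03 0 0 0 0; 0 0 -0.03 0 0 0 0; 0 0 0 0 0 0 0; 0 0 0 0 0 0 0"

```text
time: 31.28
eef_pos: [0.5134, 0.1616, 0.1534]
tool_rot: [0.0, -0.151, 0.989, 0.0]
contact_force: [-0.2, -0.7, -0.5]
gripper_width: 0.0006
finger_force: 0.0
```

Run:
```python
from h import *
print({k:np.round(sense()[k],4) for k in("time","eef_pos","contact_force")})
a=get_image("scene"); get_image("top")
for c in("scene","top"): print(c,[(toW(c,d["xyz"]).round(4).tolist(),round(d["confidence"],2)) for d in pinpoint(c,"dowel_a_mid")])
b=get_image("wrist"); cv2.imwrite("pics/c9.png",np.hstack([cv2.resize(a[205:300,140:250],(420,363),interpolation=2),cv2.resize(b,(380,363))]))
```

```text
{'time': np.float64(31.275), 'eef_pos': array([0.5134, 0.1616, 0.1534]), 'contact_force': array([-0.1761, -0.7359, -0.4948])}
scene [([0.4618, 0.2907, 0.0525], 0.9), ([0.4675, 0.29, -0.0055], 0.72)]
top [([0.4651, 0.2885, 0.0522], 0.79)]
```

View pics/c9.png

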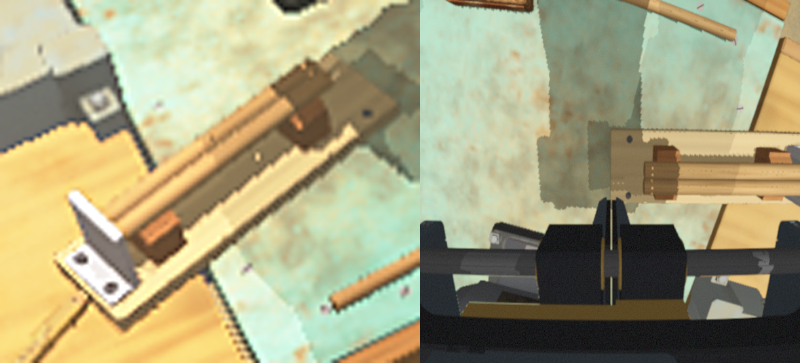

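Both dowels lie in the grooves and touch the stop (left crop, around (118,230)). Their free ends are flush (right crop, column 645), and the robot is clear.

```bash
python3 -c "
from station import *
print(finish_job())"
```

```text
the job is handed in; nothing more can be done
None
```

The job is handed in: both dowels lie in the cradle's grooves, butted against the end stop with their free ends flush, but the push peaked at about 32 N across the pair before I eased to a steady 6 N, so the "never a hard shove" rule and possibly the 30 N limit were broken; no verdict was returned.

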